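# Level the collimation bench with a wedge and load its rail

### The job

Set the spirit level on the bare strip of the tilted collimation bench, lengthwise, and push the yellow wedge thin end first under the bench's low end until the bubble sits between the two black lines, then let go of the wedge. After that, stand every optic that is out on the shelf (eyepiece, Barlow, laser collimator, spacer tube; not all are always there) upright and centred on the narrow blue-topped rail. Finish with the wedge still carrying the bench, the level on it still reading centred, and the brass dust cap and the jar left alone.

Things in the scene. Friction and masses are not known exactly. Their poses are not given: they have to be found in the camera images.
- deck: Tilting bench deck: aluminium plate 150 mm wide (x), hinged at one end. Origin on the hinge axis, mid-width; +y runs along the deck to the free low end, z is its normal. Plate top at z = 12 mm, y = -15 to 352 mm. Free end starts about 24 mm low on two fixed pins under x = +-62, y = 290 mm. Hinge 44 to 52 mm above the shelf, varies. 1 kg, pivots freely, damped.
- rail_top (a point): Centre of the flat blue top of the rail on the deck (deck x = -35, y = 170, z = 52 mm; axes as the deck's). The rail is 30 mm wide, runs 150 mm either way along y, and its top is 40 mm above the plate.
- level_strip (a point): Middle of the bare strip for the level, on the plate's top (deck x = 30, y = 170, z = 12 mm; axes as the deck's). The strip is 95 mm wide, between the rail's side at deck x = -20 mm and the plate's edge at x = 75 mm.
- foot_bar (a point): Middle of the underside of the round steel bar (radius 8 mm, 140 mm long along x) under the deck's free end (deck x = 0, y = 340, z = -12 mm; axes as the deck's). The wedge goes in under this point, moving along the deck's -y. It takes about 5 N upwards to lift the deck here, more when loaded.
- wedge: Yellow wedge, 200 mm long, 50 mm wide, 0.3 kg, lying flat. Origin on its underside below the middle of the grip post; +x points to the thin end. The ramp falls evenly from 45 mm height at x = 15 mm to 5 mm at the thin end, x = 185 mm. The thick block spans x = -15 to 15 mm. Friction holds it where it is left under the deck; it can be pushed (about 5 to 20 N) or pulled back.
- wedge_post (a point): Centre of the top of the wedge's black grip post, 87 mm above the underside. The post is 24 mm along the wedge's x and 26 mm along its y, 42 mm tall above the thick block; grip it across y from above. Axes as the wedge's.
- level: Orange spirit level, 150 mm long (x), 30 mm wide (y), 46 mm high, 0.2 kg, with a green vial along x. Origin at the centre of its underside. Either way round will do. Its solid lower part (up to 24 mm) is 30 mm wide and can be gripped across y from above at its middle.
- bubble (a joint): Position of the white bubble along the level's +x, m; 0 is centred. It runs to the higher end, about 0.6 m per rad of tilt of the level, and takes about 1.5 s to settle. The two black lines stand 15 mm either side of the middle and the bubble is 19 mm long; between them means within about +-6 mm.
- eyepiece: Chrome eyepiece with a rubber band, an upright cylinder 46 mm in diameter, 95 mm tall, 0.18 kg. Origin at the centre of its underside, z up. May be absent.
- barlow: Black Barlow lens with a thin brass band, an upright cylinder 44 mm in diameter, 110 mm tall, 0.16 kg. Origin at the centre of its underside, z up. May be absent.
- collimator: Red laser collimator, an upright cylinder 42 mm in diameter, 120 mm tall, 0.15 kg. Origin at the centre of its underside, z up. May be absent.
- spacer: Blue spacer tube with aluminium bands, closed ends, an upright cylinder 50 mm in diameter, 85 mm tall, 0.15 kg. Origin at the centre of its underside, z up. May be absent.
- dust_cap: Brass dust cap, 64 mm in diameter, 22 mm high, beyond the bench; leave alone.
- lens_jar: Jar, 60 mm in diameter, 100 mm tall, at the hinge end of the bench; leave alone.
There are look-alikes about, which are no part of the job. Leave any purple look-alike of the barlow alone.

How it is judged:
By the outcome, as a careful person would: the job done as asked, in the order asked, and still so for the second after the job is handed in, with the robot touching nothing.
Of eyepiece, barlow, collimator, spacer only 2 to 4 are there at a start; the rules pass over those that are not, and their reading is None.
At some moment in a run one of wedge may be knocked a few centimetres aside while the robot is not near it.
Once in a run the grip may slacken for a moment while it holds something.
It also fails if it takes over 210 s, if anything falls off the work surface, if the arm or the gripper's body presses on something with over 40 N, if the wrist force passes 120 N, or if a joint passes its speed limit or range.

### The arm

A 7-joint arm with a two-finger parallel gripper is mounted at the origin on the work surface. World frame = base frame: x ahead of the robot, y to its left, z up, the work surface at z = 0. Lengths are in m, angles in degrees, forces in N, time in s.
With the tool pointing down it reaches from about 0.425 to 0.875 m from the base axis. Payload 4.7 kg.
Tool frame: the origin (TCP) lies at the very end of the fingers, on their centre line; the grasp point (between the pads) lies behind it (env.pinch_z is the z of the grasp point in the tool frame, in m); z points along the fingers, y is the direction in which the jaws open and shut (so a half turn about z gives the same grasp; the last joint's range is limited). The gripper opens to 87 mm and grips with 3 to 60 N. Pads are 19 mm wide; open, the fingers measure 117 mm over their backs; the gripper's body (75 mm by 190 mm) begins 51 mm behind the grasp point.
Start: joints at [77.871, 18.392, -4.016, 83.108, 1.295, 78.541, -3.26], TCP at [0.146, -0.634, 0.223] pointing down, gripper open.
Joint ranges: [-163.93, 163.93], [-17.29, 119.83], [-79.2, 71.16], [3.27, 140.29], [-89.18, 269.18], [5.43, 117.66], [-154.24, 154.24]. Speed limits (degrees/s): [147.25, 147.25, 180, 180, 180, 180, 180].

### API

Orientations are given as [roll, pitch, yaw] about the fixed x, y, z axes, in that order (R = Rz(yaw) Ry(pitch) Rx(roll)).
In Python, from cell import readout, read_camera, env gives the robot as it stands. The module is installed in compiled form; this text tells all that it offers.
- The arm moves only by the tool servo_tool, never from a script. Its argument "plan" is a list that holds one entry, the list of rows, each a list of 5 numbers: the finger opening in m, from 0 to 0.087, then the shift along the tool's x, y, z in m, then the turn about the tool's z in rad. In form: [[[jaw, x, y, z, yaw], ...]]. A call has 1 to 12 rows; each row is the pose to reach, as a shift and turn from the pose measured when the call began, along the tool's axes at that moment; what a row does not reach only later rows make up. A row lasts 1/12 s, in which the tool goes at most 41.7 mm and 7.16 degrees, less where a joint would pass 70% of its speed; a pose out of reach is approached as far as the arm can. A call with a gripper value outside its range is refused whole. The fingers move at their own pace and stop on an object; "force" is the grip in N (left out, the last holds). Time passes only in rows, so rows that repeat a pose let the fingers close. It gives the time, the measured TCP pose, the force and the opening at its end, in the units of the state.
- readout.get_obs(): the state, without advancing time (a new reading comes with each control period).
- read_camera(name): name is "scene" or "top" or "wrist"; returns a dict with "image" (400x640x3 uint8, red, green, blue), "range_z" (400x640 float32, m along the optical axis (not along the pixel's ray), 0 where there is no reading), "mtx" (3x3 intrinsics, pixels), "camera_from_world" (4x4, takes a point from world to camera coordinates). Camera axes: x right, y up, looking along -z (the intrinsics and any distortion apply to the point x, -y, -z); pixel columns grow to the right and rows downward; lengths in m; the calibration is good to about 2 mm. The wrist camera is an equidistant fisheye: a pixel r from the principal point sees the ray r / f radians off the axis. A picture is of the moment at which its call begins.
- env.sign_off(): hands the job in, once; it reports no verdict.
The state is a dict: "time_s": time; "qpos": joint angles; "joint_velocities": joint speeds; "effort": joint torques, N m; "tool_pos": TCP position; "tool_rot": TCP orientation; "force": force on the tool from outside, world axes, zero at the start; "wrist_torque": the same for the moment, N m; "grip_width": finger opening in m.
Only numpy, scipy, OpenCV 4.12 (cv2) and the standard library are available. Lean on these libraries where they do the work, as an engineer would, in place of code of your own. Each camera call takes 0.05 s, during which the arm holds its last target. There are 200 camera calls.

## Working session

There is one attempt and no reset: what is moved stays moved. The work goes in short steps, Python scripts to look and compute and a tool call to move; the robot and the scene stay as the last step left them, time stands still between calls to the robot, and variables do not carry over. Pictures are saved under pics/ and viewed, about 12 in all and at most 16, crops included, and the job is handed in when it is done.

Besides the shell and the picture viewer there is one more tool, called after "Emit:" as name(argument=value, ...), one argument or row to a line, values as JSON. servo_tool: Moves the arm, as the interface text tells. Its arguments: {"type":"object","properties":{"plan":{"type":"array"},"force":{"type":"number"}},"required":["plan"]}

```bash
ls; mkdir -p pics
cat > h.py <<'E'
import numpy as np, cv2
from scipy.spatial.transform import Rotation as R
from cell import readout, read_camera, env
def snap(n,f):
    d=read_camera(n); np.savez('/tmp/%s.npz'%f,**d); cv2.imwrite('pics/%s.png'%f,d['image'][:,:,::-1]); return d
def load(f): return dict(np.load('/tmp/%s.npz'%f))
def px(d,u,v):
    "pixel->world by depth (pinhole)"
    z=d['range_z'][int(v),int(u)]; K=d['mtx']
    c=np.array([(u-K[0,2])/K[0,0]*z,-(v-K[1,2])/K[1,1]*z,-z,1])
    return (np.linalg.inv(d['camera_from_world'])@c)[:3]
def cloud(d):
    v,u=np.mgrid[:400,:640]; z=d['range_z']; K=d['mtx']
    c=np.stack([(u-K[0,2])/K[0,0]*z,-(v-K[1,2])/K[1,1]*z,-z,np.ones_like(z)],-1)
    return (c@np.linalg.inv(d['camera_from_world']).T)[...,:3]
def proj(d,p):
    c=d['camera_from_world']@np.r_[p,1]; K=d['mtx']
    return K[0,0]*c[0]/-c[2]+K[0,2], K[1,1]*-c[1]/-c[2]+K[1,2]
def state():
    o=readout.get_obs(); print(o['time_s'],np.round(o['tool_pos'],4),np.round(o['tool_rot'],2),np.round(o['force'],1),round(o['grip_width'],4)); return o
E
python3 - <<'E'
from h import *
o=state(); print(env.pinch_z, o['qpos'])
for n in('scene','top'):
    d=snap(n,n+'0'); print(n,d['mtx'].round(1).tolist(),np.linalg.inv(d['camera_from_world']).round(3).tolist())
a=cv2.imread('pics/scene0.png');b=cv2.imread('pics/top0.png')
E
```

```text
pics
0.0 [ 0.1453 -0.633   0.2215] [-1.7989e+02  1.0000e-02  1.2940e+01] [-0.3 -0.  -0.3] 0.0872
-0.0187 [77.86991035 18.43727696 -4.01358009 83.17483766  1.29607888 78.54370969
 -3.26024483]
scene [[481.1, 0.0, 319.0], [0.0, 481.1, 191.9], [0.0, 0.0, 1.0]] [[0.291, -0.676, 0.677, 1.275], [0.957, 0.206, -0.206, -0.275], [-0.001, 0.708, 0.706, 0.866], [0.0, 0.0, 0.0, 1.0]]
top [[459.3, 0.0, 315.0], [0.0, 459.3, 199.5], [0.0, 0.0, 1.0]] [[-0.0, 0.997, -0.08, 0.457], [-1.0, -0.002, -0.023, -0.058], [-0.023, 0.08, 0.997, 1.31], [0.0, 0.0, 0.0, 1.0]]
```

View pics/top0.png

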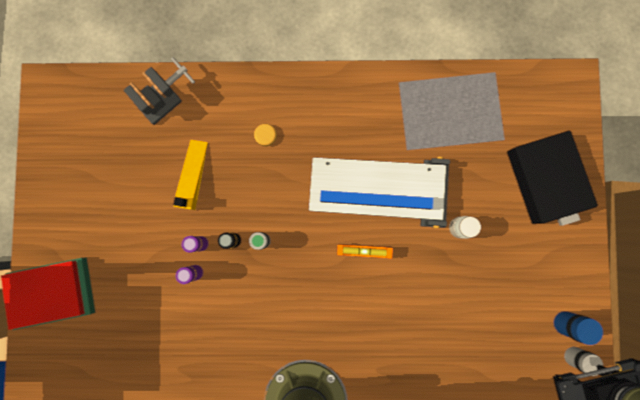

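View pics/scene0.png

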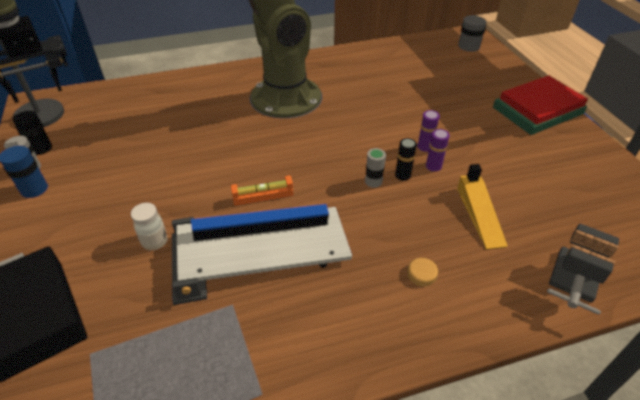

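Top view: the wedge is at (190,175) with its thin end up. The deck spans (310-445,160-220) with its hinge on the right. The level is at (365,251), the chrome optic at (259,240), the black one at (228,240), and two purple look-alikes at (191,243) and (186,274). The jar is at (466,227) and the cap at (264,134). There are also blue and white cylinders at (578,327) and (583,358). I'll measure these and crop.

Run:
```python
from h import *
t=load('top0'); s=load('scene0')
for n,u,v in [('blue',570,325),('bluer',592,330),('white',583,358),('eye',259,240),('bar',229,240),('pur',190,243),('pur2',185,274),('jar',466,226),('cap',264,134),('lev',365,251),('post',181,202),('deckA',312,162),('deckB',311,208),('deckC',440,168),('deckD',440,216),('railL',323,197),('railR',431,203),('thin',200,143)]:
    print(n,px(t,u,v).round(3))
for n,u,v in [('blueTop',17,156),('blue',25,180),('eye',375,155),('bar',406,145),('black',32,130),('white',15,145)]: print('S',n,px(s,u,v).round(3))
a=cv2.resize(s['image'][100:240,330:520,::-1],None,fx=4,fy=4,interpolation=2)[:,:760]
b=cv2.resize(t['image'][290:400,530:640,::-1],None,fx=3,fy=3,interpolation=2)
c=cv2.resize(s['image'][80:260,0:180,::-1],None,fx=2.2,fy=2.2,interpolation=2)
cv2.imwrite('pics/c1.png',cv2.resize(a,(400,295)))
im=np.zeros((600,800,3),np.uint8); im[:330,:330]=b; im[:396,340:736]=c; 
a=cv2.resize(s['image'][100:200,340:460,::-1],None,fx=2,fy=2); im[396:596,340:580]=a
im[340:590,:330]=cv2.resize(t['image'][200:300,160:292,::-1],(330,250)) ; cv2.imwrite('pics/c1.png',im)
```

```text
blue [ 0.229 -0.689  0.087]
bluer [ 0.223 -0.726  0.12 ]
white [ 0.144 -0.72   0.083]
eye [0.447 0.118 0.096]
bar [0.447 0.195 0.109]
pur [0.44  0.298 0.105]
pur2 [0.359 0.307 0.113]
jar [ 0.484 -0.426  0.095]
cap [0.748 0.117 0.021]
lev [ 0.417 -0.166  0.041]
post [0.549 0.331 0.085]
deckA [ 0.671 -0.019 -0.004]
deckB [ 0.536 -0.017  0.029]
deckC [ 0.644 -0.373  0.05 ]
deckD [ 0.512 -0.368  0.058]
railL [ 0.563 -0.051  0.075]
railR [ 0.545 -0.336  0.096]
thin [0.727 0.306 0.003]
S blueTop [ 0.233 -0.709  0.119]
S blue [ 0.252 -0.714  0.058]
S eye [0.453 0.119 0.094]
S bar [0.456 0.198 0.109]
S black [ 0.073 -0.709  0.078]
S white [ 0.186 -0.72   0.118]
```

View pics/c1.png

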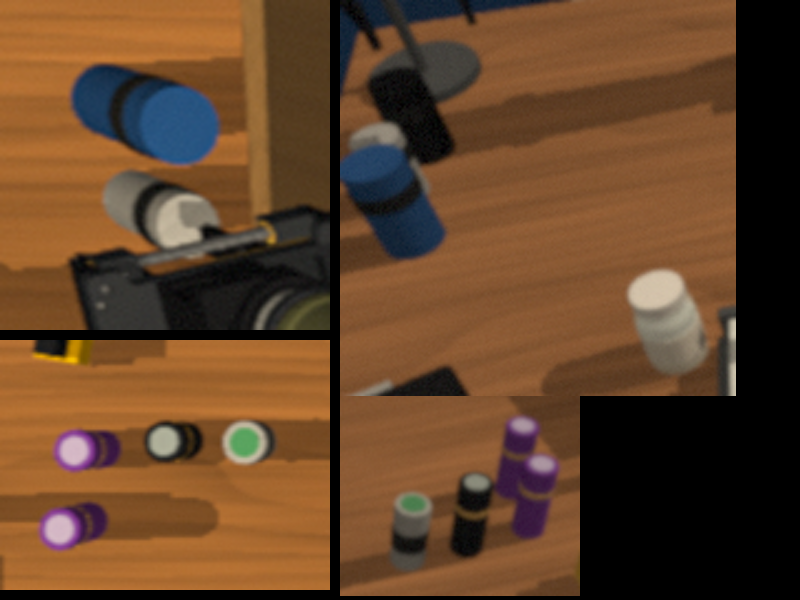

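The blue cylinder (578,327) is 120 mm tall with a black band and no aluminium bands, so it isn't the spacer. The grey one beside it is background too. The optics in play are the chrome eyepiece (259,240) and the black Barlow with its brass band (228,240). The purple ones stay put. Next I'll fit poses.

```bash
cat >> h.py <<'E'
def rect(P):
    (c,s,a)=cv2.minAreaRect((P[:,:2]*1000).astype(np.float32)); return np.round(c,1),np.round(s,1),round(a,1)
def sel(C,x0,x1,y0,y1,z0,z1):
    return (C[...,0]>x0)&(C[...,0]<x1)&(C[...,1]>y0)&(C[...,1]<y1)&(C[...,2]>z0)&(C[...,2]<z1)
def mask(d,lo,hi):
    h=cv2.cvtColor(d['image'],cv2.COLOR_RGB2HSV); return cv2.inRange(h,lo,hi)>0
def deck(d,C):
    "deck plane from white plate, rail axis from blue top"
    hsv=cv2.cvtColor(d['image'],cv2.COLOR_RGB2HSV)
    P=C[sel(C,.56,.66,-.33,-.06,-.01,.09)&(hsv[...,1]<50)&(hsv[...,2]>150)]
    for _ in range(3):
        A=np.c_[P[:,:2],np.ones(len(P))]; k=np.linalg.lstsq(A,P[:,2],rcond=None)[0]; P=P[abs(A@k-P[:,2])<.004]
    B=C[(hsv[...,0]>100)&(hsv[...,0]<125)&(hsv[...,1]>130)&sel(C,.45,.7,-.4,.05,.0,.13)]
    h=B[:,2]-np.c_[B[:,:2],np.ones(len(B))]@k; B=B[h>.032]
    print('plane',k.round(4),'rail h',np.median(h[h>.032]).round(4)); r=rect(B); print('rail',r)
    return k
E
python3 - <<'E'
from h import *
for n in('top0','scene0'):
    d=load(n); C=cloud(d); print(n); deck(d,C)
    P=C[sel(C,.37,.47,-.26,-.07,.012,.06)]; print('lev',rect(P),P[:,2].max())
    P=C[mask(d,(20,120,80),(34,255,255))&sel(C,.5,.8,.25,.4,-.01,.06)]; print('wedge',rect(P))
    P=C[sel(C,.5,.6,.25,.4,.07,.1)]; print('post',rect(P),np.median(P[:,2]))
    for m,y0,y1,z in(('eye',.08,.16,.09),('bar',.16,.24,.104)):
        P=C[sel(C,.4,.5,y0,y1,z,.13)]; print(m,rect(P),np.median(P[:,2]),len(P))
E
```

```text
top0
plane [-0.0101 -0.0704  0.0355] rail h 0.0397
rail (array([ 555.6, -192.4]), array([295.9,  28.6]), 85.7)
lev (array([ 416.9, -165.6]), array([149.2,  30. ]), 86.6) 0.050783625525716136
wedge (array([636.4, 331.7]), array([ 67.5, 199.5]), 80.7)
post (array([551.1, 337.6]), array([26. , 23.8]), 83.6) 0.08512228822953871
eye (array([446.2, 120.8]), array([43.5, 43.6]), 46.7) 0.09472667539097279 227
bar (array([446.7, 203.2]), array([41.2, 42.6]), 45.8) 0.10947446081928136 218
scene0
plane [-0.0057 -0.0697  0.0337] rail h 0.0397
rail (array([ 560.2, -191.5]), array([295.9,  32.5]), 85.7)
lev (array([ 419.8, -164.1]), array([149.9,  35.9]), 86.2) 0.04891526412437108
wedge (array([637.2, 319.9]), array([ 46.8, 183.8]), 78.9)
post (array([555.5, 339. ]), array([27.6, 26.8]), 80.0) 0.08366276667492234
eye (array([448.8, 121.7]), array([42.3, 46. ]), 69.2) 0.09498779121992651 190
bar (array([450.1, 204.1]), array([44. , 41.2]), 84.8) 0.1099353961162074 173
```

```bash
cat >> h.py <<'E'
def go(*T):
    "print tool-axis shift for world targets (x,y,z,yaw)"
    o=state(); M=R.from_euler('xyz',o['tool_rot'],degrees=True)
    for x,y,z,psi in T:
        d=M.inv().apply(np.array([x,y,z])-o['tool_pos']); t=-np.radians((psi-o['tool_rot'][2]+180)%360-180)
        print((x,y,z,psi),'->',d.round(4),round(t,4))
E
python3 - <<'E'
from h import *
go((.418,-.165,.15,86.4),(.418,-.165,.006,86.4))
E
```

```text
0.1 [ 0.1453 -0.633   0.2216] [-1.799e+02  1.000e-02  1.294e+01] [-0.4  0.4  0.1] 0.0871
(0.418, -0.165, 0.15, 86.4) -> [ 0.3705 -0.395   0.0722] -1.2822
(0.418, -0.165, 0.006, 86.4) -> [ 0.3706 -0.3948  0.2162] -1.2822
```

Emit:
servo_tool(
  plan=[
    [[0.087,0.3705,-0.395,0.072,-1.282],[0.087,0.3705,-0.395,0.072,-1.282],[0.087,0.3705,-0.395,0.072,-1.282],[0.087,0.3705,-0.395,0.072,-1.282],[0.087,0.3705,-0.395,0.072,-1.282],[0.087,0.3705,-0.395,0.072,-1.282],[0.087,0.3705,-0.395,0.072,-1.282],[0.087,0.3705,-0.395,0.072,-1.282],[0.087,0.3705,-0.395,0.072,-1.282],[0.087,0.3705,-0.395,0.072,-1.282],[0.087,0.3705,-0.395,0.072,-1.282],[0.087,0.3705,-0.395,0.072,-1.282]],
  ],
  force=30,
)

```text
time_s: 1.1
tool_pos: [0.3949, -0.2032, 0.1561]
tool_rot: [-180.0, -0.1, 86.5]
force: [1.0, -0.8, -0.2]
grip_width: 0.0867
```

Run:
```python
from h import *
go((.418,-.165,.15,86.4),(.418,-.165,.006,86.4))
d=snap('wrist','w0'); print(d['mtx'].tolist())
```

```text
1.1 [ 0.3949 -0.2032  0.1561] [-1.7996e+02 -6.0000e-02  8.6470e+01] [ 1.  -0.8 -0.2] 0.0867
(0.418, -0.165, 0.15, 86.4) -> [0.0395 0.0207 0.0061] 0.0013
(0.418, -0.165, 0.006, 86.4) -> [0.0394 0.0208 0.1501] 0.0013
[[309.70691628693146, 0.0, 316.11924914465635], [0.0, 309.70691628693146, 200.97552519473896], [0.0, 0.0, 1.0]]
```

View pics/w0.png

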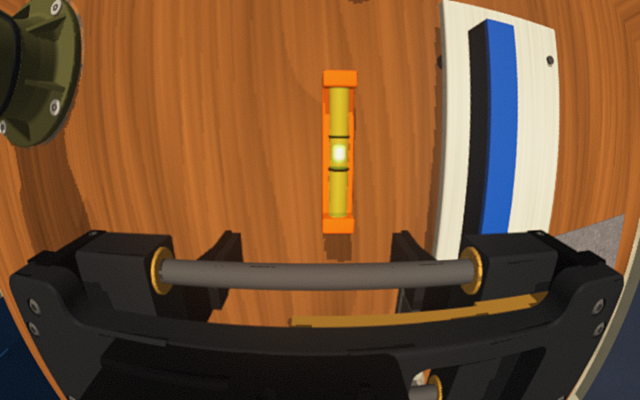

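The wrist view shows the level at (339,152), lined up with the jaws and about 20 mm right of their centre, which agrees with my estimate. Descending.

Emit:
servo_tool(
  plan=[
    [[0.087,0.0395,0.021,0.03,0.001],[0.087,0.0395,0.021,0.03,0.001],[0.087,0.0395,0.021,0.07,0.001],[0.087,0.0395,0.021,0.11,0.001],[0.087,0.0395,0.021,0.14,0.001],[0.087,0.0395,0.021,0.15,0.001],[0.087,0.0395,0.021,0.15,0.001],[0.02,0.0395,0.021,0.15,0.001],[0.02,0.0395,0.021,0.15,0.001],[0.02,0.0395,0.021,0.15,0.001],[0.02,0.0395,0.021,0.15,0.001],[0.02,0.0395,0.021,0.15,0.001]],
  ],
  force=30,
)

```text
time_s: 2.15
tool_pos: [0.423, -0.1557, 0.0068]
tool_rot: [179.9, -0.3, 86.9]
force: [-0.2, 0.1, 0.3]
grip_width: 0.0616
```

Run:
```python
from h import *
go((.418,-.165,.16,86.4),(.623,-.197,.16,85.7),(.623,-.197,.054,85.7))
```

```text
2.15 [ 0.423  -0.1557  0.0068] [179.86  -0.28  86.91] [-0.2  0.1  0.3] 0.0616
(0.418, -0.165, 0.16, 86.4) -> [-0.0088 -0.0041 -0.1533] 0.0088
(0.623, -0.197, 0.16, 85.7) -> [-0.0297  0.2023 -0.1528] 0.021
(0.623, -0.197, 0.054, 85.7) -> [-0.0302  0.202  -0.0468] 0.021
```

Emit:
servo_tool(
  plan=[
    [[0.02,-0.009,-0.004,-0.001,0.009],[0.02,-0.009,-0.004,-0.001,0.009],[0.02,-0.009,-0.004,-0.001,0.009],[0.02,-0.009,-0.004,-0.001,0.009],[0.02,-0.009,-0.004,-0.001,0.009],[0.02,-0.009,-0.004,-0.001,0.009],[0.02,-0.009,-0.004,-0.001,0.009],[0.02,-0.009,-0.004,-0.001,0.009],[0.02,-0.009,-0.004,-0.001,0.009]],
  ],
  force=30,
)

```text
time_s: 2.9
tool_pos: [0.4184, -0.1645, 0.0078]
tool_rot: [179.9, -0.3, 86.4]
force: [-0.9, -1.3, 1.2]
grip_width: 0.0297
```

Run:
```python
from h import *
go((.418,-.165,.16,86.4),(.623,-.197,.16,85.7),(.623,-.197,.054,85.7))
```

```text
2.9 [ 0.4184 -0.1645  0.0078] [179.88  -0.27  86.39] [-0.9 -1.3  1.2] 0.0297
(0.418, -0.165, 0.16, 86.4) -> [ 2.000e-04 -1.000e-04 -1.522e-01] -0.0001
(0.623, -0.197, 0.16, 85.7) -> [-0.0188  0.2065 -0.1519] 0.0121
(0.623, -0.197, 0.054, 85.7) -> [-0.0193  0.2063 -0.0459] 0.0121
```

Emit:
servo_tool(
  plan=[
    [[0.02,0,0,-0.04,0],[0.02,0,0,-0.08,0],[0.02,0,0,-0.12,0],[0.02,-0.003,0.035,-0.14,0.003],[0.02,-0.006,0.07,-0.14,0.006],[0.02,-0.01,0.105,-0.14,0.012],[0.02,-0.014,0.14,-0.14,0.012],[0.02,-0.018,0.175,-0.13,0.012],[0.02,-0.019,0.2,-0.12,0.012],[0.02,-0.019,0.2065,-0.11,0.012],[0.02,-0.019,0.2065,-0.09,0.012],[0.02,-0.019,0.2065,-0.08,0.012]],
  ],
)

```text
time_s: 3.9
tool_pos: [0.6217, -0.1957, 0.0846]
tool_rot: [-179.9, -0.4, 85.8]
force: [-0.5, 0.4, -3.9]
grip_width: 0.0296
```

Run:
```python
from h import *
go((.623,-.197,.064,85.7),(.623,-.197,.054,85.7))
d=snap('scene','s1'); t=snap('top','t1'); 
C=cloud(t);P=C[mask(t,(5,150,120),(14,255,255))&sel(C,.55,.7,-.3,-.1,.06,.15)]; print(rect(P),len(P))
cv2.imwrite('pics/c2.png',cv2.resize(d['image'][160:320,140:400,::-1],None,fx=3,fy=3,interpolation=2))
```

```text
3.9 [ 0.6217 -0.1957  0.0846] [-179.87   -0.4    85.76] [-0.5  0.4 -3.9] 0.0296
(0.623, -0.197, 0.064, 85.7) -> [-0.0014  0.0014  0.0206] 0.0011
(0.623, -0.197, 0.054, 85.7) -> [-0.0015  0.0015  0.0306] 0.0011
(array([ 621.6, -146. ]), array([48.5, 28.4]), 86.6) 43
```

View pics/c2.png

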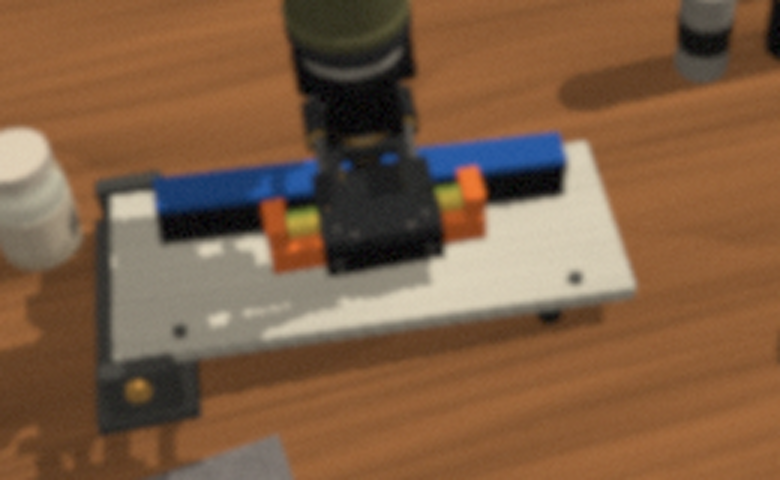

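The level is held over the strip, parallel to the rail. Lowering it until it touches.

Emit:
servo_tool(
  plan=[
    [[0.02,-0.001,0.001,0.015,0],[0.02,-0.001,0.001,0.022,0],[0.02,-0.001,0.001,0.028,0],[0.02,-0.001,0.001,0.031,0],[0.02,-0.001,0.001,0.031,0],[0.02,-0.001,0.001,0.031,0]],
  ],
)

```text
time_s: 4.5
tool_pos: [0.6214, -0.1972, 0.0541]
tool_rot: [-179.8, -0.3, 85.7]
force: [0.9, -0.1, -1.7]
grip_width: 0.0299
```

Emit:
servo_tool(
  plan=[
    [[0.02,0,0,0.002,0],[0.02,0,0,0.002,0],[0.036,0,0,0.002,0],[0.036,0,0,0.002,0],[0.05,0,0,0.002,0],[0.05,0,0,0.002,0],[0.05,0,0,-0.03,0],[0.05,0,0,-0.07,0],[0.06,0,0,-0.11,0],[0.087,0,0,-0.14,0],[0.087,0,0,-0.14,0]],
  ],
)

```text
time_s: 5.42
tool_pos: [0.6259, -0.1986, 0.2025]
tool_rot: [179.5, -0.2, 85.7]
force: [0.4, -0.2, 1.0]
grip_width: 0.0626
```

Run:
```python
from h import *
go((.553,.338,.22,169.6),(.553,.338,.12,169.6))
```

```text
5.4167 [ 0.6259 -0.1986  0.2025] [ 1.7949e+02 -1.7000e-01  8.5720e+01] [ 0.4 -0.2  1. ] 0.0626
(0.553, 0.338, 0.22, 169.6) -> [ 0.5297 -0.1126 -0.0169] -1.464
(0.553, 0.338, 0.12, 169.6) -> [ 0.5294 -0.1135  0.0831] -1.464
```

Emit:
servo_tool(
  plan=[
    [[0.087,0.53,-0.113,-0.015,-1.464],[0.087,0.53,-0.113,-0.015,-1.464],[0.087,0.53,-0.113,-0.015,-1.464],[0.087,0.53,-0.113,-0.015,-1.464],[0.087,0.53,-0.113,-0.015,-1.464],[0.087,0.53,-0.113,-0.015,-1.464],[0.087,0.53,-0.113,-0.015,-1.464],[0.087,0.53,-0.113,-0.015,-1.464],[0.087,0.53,-0.113,-0.015,-1.464],[0.087,0.53,-0.113,-0.015,-1.464],[0.087,0.53,-0.113,-0.015,-1.464],[0.087,0.53,-0.113,-0.015,-1.464]],
  ],
)

```text
time_s: 6.42
tool_pos: [0.5576, 0.2989, 0.2163]
tool_rot: [179.8, 0.5, 169.9]
force: [0.5, 0.3, 0.2]
grip_width: 0.0871
```

Run:
```python
from h import *
w=snap('wrist','w2');d=snap('scene','s2'); t=snap('top','t2')
for n,d in(('t',t),('s',d)):
    C=cloud(d); 
    P=C[mask(d,(20,120,80),(34,255,255))&sel(C,.5,.8,.2,.4,-.01,.05)]; print('wedge',rect(P))
    P=C[sel(C,.5,.6,.25,.4,.07,.1)]; print('post',rect(P) if len(P) else 0,len(P))
    P=C[mask(d,(4,150,100),(16,255,255))&sel(C,.56,.7,-.3,-.08,.04,.15)]; print('lev',rect(P),len(P))
    deck(d,C)
go((.553,.338,.22,169.6),(.553,.338,.056,169.6))
im=np.zeros((600,800,3),np.uint8)
im[:400,:640]=w['image'][:,:,::-1]
im[400:,:400]=cv2.resize(load('s2')['image'][190:270,180:340,::-1],(400,200),interpolation=2)
im[400:,400:]=cv2.resize(t['image'][140:220,300:460,::-1],(400,200),interpolation=2)
cv2.imwrite('pics/c3.png',im)
```

```text
wedge (array([670.4, 321.2]), array([ 64.3, 131.9]), 76.1)
post 0 0
lev (array([ 619.9, -194.6]), array([145.8,  28.9]), 85.6) 198
plane [-0.0065 -0.0713  0.0333] rail h 0.0399
rail (array([ 555.6, -191.5]), array([293.9,  28.3]), 85.7)
wedge (array([641.5, 323.3]), array([ 48.9, 186.5]), 80.7)
post (array([554.7, 338.4]), array([26.5, 25.4]), 88.4) 136
lev (array([ 607. , -190.6]), array([153.8,  66.3]), 85.3) 878
plane [-0.0014 -0.0695  0.0309] rail h 0.0401
rail (array([ 560.9, -192.2]), array([294.8,  30.5]), 85.8)
6.5667 [0.5551 0.3029 0.2164] [179.61   0.41 170.11] [ 0.5 -0.4 -0.2] 0.0871
(0.553, 0.338, 0.22, 169.6) -> [ 0.008   0.0343 -0.0034] 0.0089
(0.553, 0.338, 0.056, 169.6) -> [0.0092 0.0331 0.1606] 0.0089
```

View pics/c3.png

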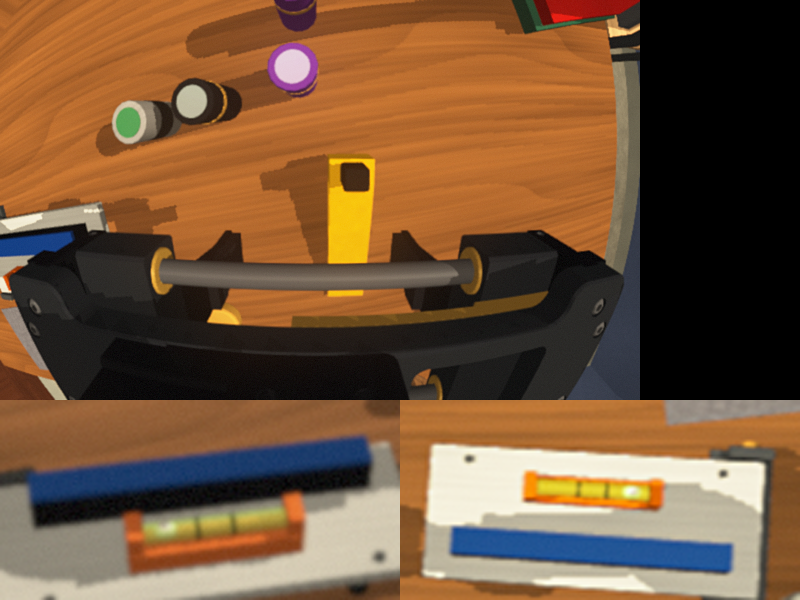

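The level sits on the strip, parallel to the rail, with the bubble at the hinge end as expected. The wedge post is in view and aligned. Going for the post.

Emit:
servo_tool(
  plan=[
    [[0.087,0.009,0.033,0.03,0.009],[0.087,0.009,0.033,0.07,0.009],[0.087,0.009,0.033,0.11,0.009],[0.087,0.009,0.033,0.14,0.009],[0.087,0.009,0.033,0.16,0.009],[0.087,0.009,0.033,0.166,0.009],[0.02,0.009,0.033,0.166,0.009],[0.02,0.009,0.033,0.166,0.009],[0.02,0.009,0.033,0.166,0.009],[0.02,0.009,0.033,0.166,0.009],[0.02,0.009,0.033,0.166,0.009],[0.02,0.009,0.033,0.166,0.009]],
  ],
  force=60,
)

```text
time_s: 7.57
tool_pos: [0.5538, 0.3381, 0.0517]
tool_rot: [179.6, 0.5, 169.6]
force: [0.4, -0.8, -0.7]
grip_width: 0.0549
```

Emit:
servo_tool(
  plan=[
    [[0.02,0,0,0,0],[0.02,0,0,0,0],[0.02,0,0,0,0],[0.02,0,0,0,0],[0.02,0,0,0,0],[0.02,0,0,0,0]],
  ],
)

```text
time_s: 8.07
tool_pos: [0.5538, 0.3387, 0.0518]
tool_rot: [179.5, 0.5, 169.6]
force: [-0.7, 1.1, 0.9]
grip_width: 0.0253
```

Run:
```python
from h import *
go((.60,.32,.065,169.6),(.62,.22,.065,85.7),(.618,.175,.065,85.7))
```

```text
8.0667 [0.5538 0.3387 0.0518] [179.5    0.51 169.61] [-0.7  1.1  0.9] 0.0253
(0.6, 0.32, 0.065, 169.6) -> [-0.0489 -0.0099 -0.0128] 0.0001
(0.62, 0.22, 0.065, 85.7) -> [-0.0866 -0.1047 -0.0133] 1.4644
(0.618, 0.175, 0.065, 85.7) -> [-0.0928 -0.1493 -0.0136] 1.4644
```

Emit:
servo_tool(
  plan=[
    [[0.02,-0.01,0,-0.015,0],[0.02,-0.026,0.001,-0.02,0.06],[0.02,-0.026,0.001,-0.02,0.18],[0.02,-0.026,0.001,-0.02,0.3],[0.02,-0.026,0.001,-0.02,0.42],[0.02,-0.026,0.001,-0.02,0.54],[0.02,-0.026,0.001,-0.02,0.66],[0.02,-0.026,0.001,-0.02,0.78],[0.02,-0.026,0.001,-0.02,0.9],[0.02,-0.026,0.001,-0.02,1.02],[0.02,-0.026,0.001,-0.02,1.14],[0.02,-0.026,0.001,-0.02,1.26]],
  ],
)

```text
time_s: 9.07
tool_pos: [0.5786, 0.3341, 0.0709]
tool_rot: [179.5, -0.3, 97.1]
force: [-0.1, 0.1, -3.2]
grip_width: 0.0253
```

Run:
```python
from h import *
go((.58,.335,.072,85.7),(.623,.19,.072,85.7),(.623,.19,.053,85.7))
d=snap('top','t3'); s=snap('scene','s3')
cv2.imwrite('pics/c4.png',np.vstack([cv2.resize(d['image'][100:300,150:420,::-1],(540,400)),cv2.resize(s['image'][130:280,320:560,::-1],(540,337))[:200]]))
```

```text
9.0667 [0.5786 0.3341 0.0709] [179.5   -0.26  97.07] [-0.1  0.1 -3.2] 0.0253
(0.58, 0.335, 0.072, 85.7) -> [ 0.0008  0.0015 -0.0011] 0.1984
(0.623, 0.19, 0.072, 85.7) -> [-0.1484  0.0264 -0.0016] 0.1984
(0.623, 0.19, 0.053, 85.7) -> [-0.1485  0.0262  0.0174] 0.1984
```

View pics/c4.png

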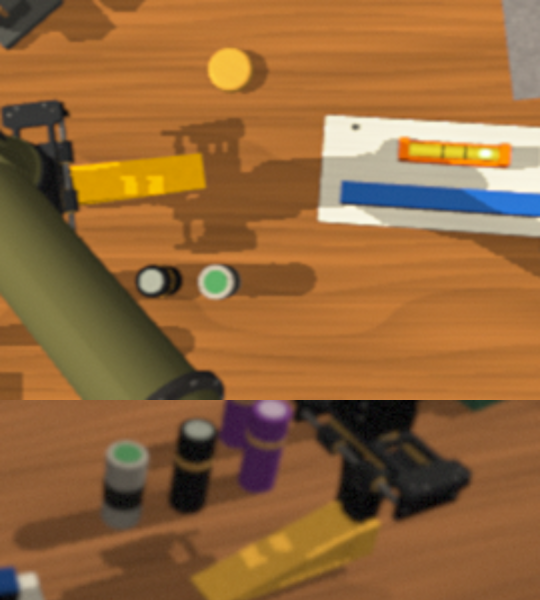

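The wedge is held, hanging almost level and pointing at the bench. Moving to the entry line and setting down.

Emit:
servo_tool(
  plan=[
    [[0.02,-0.01,0.003,-0.001,0.1],[0.02,-0.04,0.008,-0.001,0.198],[0.02,-0.075,0.014,-0.001,0.198],[0.02,-0.11,0.02,-0.001,0.198],[0.02,-0.135,0.024,-0.001,0.198],[0.02,-0.1485,0.026,0.002,0.198],[0.02,-0.1485,0.026,0.01,0.198],[0.02,-0.1485,0.026,0.016,0.198],[0.02,-0.1485,0.026,0.018,0.198],[0.02,-0.1485,0.026,0.018,0.198],[0.02,-0.1485,0.026,0.018,0.198]],
  ],
)

```text
time_s: 10.08
tool_pos: [0.6229, 0.1924, 0.0528]
tool_rot: [179.6, -0.4, 86.2]
force: [-0.7, -1.0, -1.8]
grip_width: 0.0256
```

Run:
```python
from h import *
go((.6214,.179,.052,85.7),(.6175,.12,.052,85.7),(.6135,.07,.052,85.7))
d=snap('top','t4'); s=snap('scene','s4')
for n in (d,s):
    C=cloud(n);P=C[mask(n,(20,120,80),(34,255,255))&sel(C,.5,.7,-.06,.25,-.01,.05)]; print('wedge',rect(P),P[:,1].min())
    z=[(round(y,2),np.median(P[abs(P[:,1]-y)<.008][:,2]).round(3)) for y in (.02,.06,.1,.14)]; print(z)
```

```text
10.0833 [0.6229 0.1924 0.0528] [179.56  -0.38  86.23] [-0.7 -1.  -1.8] 0.0256
(0.6214, 0.179, 0.052, 85.7) -> [-0.0135 -0.0006  0.0007] 0.0092
(0.6175, 0.12, 0.052, 85.7) -> [-0.0726 -0.0006  0.0003] 0.0092
(0.6135, 0.07, 0.052, 85.7) -> [-0.1228 -0.0013 -0.    ] 0.0092
wedge (array([616.4,  91.7]), array([167.2,  51.2]), 86.7) 0.008947173829465319
[(0.02, np.float64(0.007)), (0.06, np.float64(0.017)), (0.1, np.float64(0.027)), (0.14, np.float64(0.036))]
wedge (array([625. , 108.8]), array([190.9,  43.7]), 85.5) 0.012806457674578164
[(0.02, np.float64(0.007)), (0.06, np.float64(0.017)), (0.1, np.float64(0.025)), (0.14, np.float64(0.035))]
```

Emit:
servo_tool(
  plan=[
    [[0.02,-0.01,-0.001,0,0.009],[0.02,-0.02,-0.001,0,0.009],[0.02,-0.03,-0.001,0,0.009],[0.02,-0.04,-0.001,0,0.009],[0.02,-0.05,-0.001,0,0.009],[0.02,-0.06,-0.001,0,0.009],[0.02,-0.07,-0.001,0,0.009],[0.02,-0.08,-0.001,0,0.009],[0.02,-0.09,-0.001,0,0.009],[0.02,-0.1,-0.001,0,0.009],[0.02,-0.11,-0.001,0,0.009],[0.02,-0.118,-0.001,0,0.009]],
  ],
)

```text
time_s: 11.18
tool_pos: [0.6149, 0.0806, 0.0537]
tool_rot: [179.4, -0.9, 85.9]
force: [1.8, 12.6, 1.5]
grip_width: 0.0258
```

```bash
cat >> h.py <<'E'
def look(f):
    o=state(); t=snap('top',f+'t'); s=snap('scene',f+'s')
    for n in (t,s):
        C=cloud(n); k=deck(n,C); print('slope along deck %.4f'%(k[1]*.997+k[0]*.075))
    cv2.imwrite('pics/%s.png'%f,np.vstack([cv2.resize(s['image'][190:270,160:360,::-1],(750,300),interpolation=2),cv2.resize(t['image'][150:230,300:500,::-1],(750,300),interpolation=2)]))
E
python3 -c "from h import *;look('L1')"
```

```text
11.1833 [0.6149 0.0806 0.0537] [179.39  -0.93  85.86] [ 1.8 12.6  1.5] 0.0258
plane [-0.0031 -0.0273  0.0473] rail h 0.0399
rail (array([ 555.8, -193.2]), array([295. ,  29.2]), 85.6)
slope along deck -0.0274
plane [-0.0059 -0.0225  0.0511] rail h 0.0394
rail (array([ 560. , -193.7]), array([295.7,  31.5]), 85.7)
slope along deck -0.0228
```

Emit:
servo_tool(
  plan=[
    [[0.02,-0.008,0,0.001,0],[0.02,-0.014,0,0.001,0],[0.02,-0.02,0,0.001,0],[0.02,-0.026,0,0.001,0],[0.02,-0.032,0,0.001,0],[0.02,-0.036,0,0.001,0],[0.02,-0.036,0,0.001,0],[0.02,-0.036,0,0.001,0],[0.02,-0.036,0,0.001,0],[0.02,-0.036,0,0.001,0],[0.02,-0.036,0,0.001,0],[0.02,-0.036,0,0.001,0]],
  ],
)

```text
time_s: 12.28
tool_pos: [0.6129, 0.0458, 0.053]
tool_rot: [179.3, -1.1, 85.9]
force: [1.8, 8.8, 0.8]
grip_width: 0.0258
```

Emit:
servo_tool(
  plan=[
    [[0.02,0,0,0,0],[0.02,0,0,0,0],[0.02,0,0,0,0],[0.02,0,0,0,0],[0.02,0,0,0,0],[0.02,0,0,0,0],[0.02,0,0,0,0],[0.02,0,0,0,0],[0.02,0,0,0,0],[0.02,0,0,0,0],[0.02,0,0,0,0],[0.02,0,0,0,0]],
  ],
)

```text
time_s: 13.28
tool_pos: [0.6128, 0.0458, 0.0529]
tool_rot: [179.3, -1.1, 85.9]
force: [0.2, 4.6, -0.7]
grip_width: 0.0257
```

```bash
python3 -c "from h import *;look('L2')"
```

```text
13.2833 [0.6128 0.0458 0.0529] [179.29  -1.07  85.87] [ 0.2  4.6 -0.7] 0.0257
plane [ 0.0009 -0.0015  0.0543] rail h 0.0401
rail (array([ 556., -195.]), array([295. ,  29.3]), 85.7)
slope along deck -0.0014
plane [-0.0041  0.0003  0.0584] rail h 0.0394
rail (array([ 560.9, -194.4]), array([294.3,  32.2]), 85.1)
slope along deck -0.0000
```

View pics/L2.png

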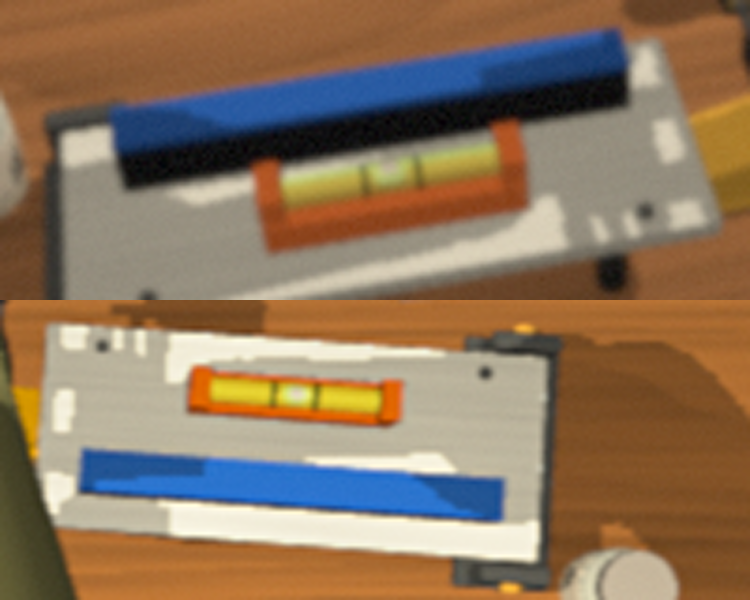

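The bubble sits between the lines in both views, and the slope reads about 0. Releasing the wedge.

Emit:
servo_tool(
  plan=[
    [[0.04,0,0,0,0],[0.05,0,0,0,0],[0.05,0,0,0,0],[0.06,0,0,-0.02,0],[0.07,0,0,-0.06,0],[0.087,0,0,-0.1,0],[0.087,0,0,-0.14,0],[0.087,0,0,-0.17,0],[0.087,0,0,-0.19,0],[0.087,0,0,-0.19,0]],
  ],
)

```text
time_s: 14.22
tool_pos: [0.6129, 0.042, 0.2488]
tool_rot: [178.8, -1.1, 85.8]
force: [1.6, -0.1, 0.7]
grip_width: 0.0827
```

Run:
```python
from h import *
look('L3')
s=load('L3s');t=load('L3t')
for d in (t,s):
  C=cloud(d)
  for m,y0,y1,z in(('eye',.08,.16,.09),('bar',.16,.24,.104)):
        P=C[sel(C,.4,.5,y0,y1,z,.13)]; print(m,rect(P) if len(P)>5 else 0,len(P))
  P=C[sel(C,.55,.68,-.02,.12,.07,.1)]; print('post',rect(P) if len(P) else 0,len(P))
go((.448,.121,.25,86),(.448,.121,.045,86))
```

```text
14.2167 [0.6129 0.042  0.2488] [178.76  -1.05  85.79] [ 1.6 -0.1  0.7] 0.0827
plane [-0.0038 -0.0037  0.0562] rail h 0.0399
rail (array([ 555.4, -195. ]), array([295.1,  28.5]), 86.0)
slope along deck -0.0040
plane [ 0.0009 -0.0027  0.0541] rail h 0.0397
rail (array([ 560. , -195.1]), array([296.8,  32.1]), 85.3)
slope along deck -0.0026
eye (array([443.3, 133.3]), array([43.6, 18.3]), 11.5) 87
bar (array([447.1, 202.8]), array([41.8, 42.6]), 24.8) 216
post 0 0
eye (array([451.2, 107. ]), array([39.8, 17.9]), 18.1) 51
bar (array([462.7, 216.6]), array([ 6.3, 18.5]), 54.8) 18
post (array([614.3,  46.1]), array([24.2, 27.8]), 86.5) 149
14.3167 [0.6106 0.0417 0.2437] [179.2   -1.02  85.8 ] [-0.2 -0.4 -0.3] 0.0855
(0.448, 0.121, 0.25, 86) -> [ 0.0673 -0.1679 -0.0075] -0.0035
(0.448, 0.121, 0.045, 86) -> [ 0.0636 -0.1708  0.1974] -0.0035
```

Emit:
servo_tool(
  plan=[
    [[0.087,0.013,-0.035,0,-0.003],[0.087,0.026,-0.07,0,-0.003],[0.087,0.039,-0.105,0,-0.003],[0.087,0.052,-0.14,0,-0.003],[0.087,0.064,-0.17,0.01,-0.003],[0.087,0.064,-0.17,0.03,-0.003],[0.087,0.064,-0.17,0.06,-0.003],[0.087,0.064,-0.17,0.09,-0.003],[0.087,0.064,-0.17,0.09,-0.003]],
  ],
  force=35,
)

```text
time_s: 15.07
tool_pos: [0.442, 0.1177, 0.1461]
tool_rot: [179.9, -0.9, 85.9]
force: [-1.6, 0.1, -1.1]
grip_width: 0.087
```

Run:
```python
from h import *
go((.448,.121,.03,86),(.448,.121,.15,86))
d=snap('wrist','w5')
```

```text
15.0667 [0.442  0.1177 0.1461] [179.85  -0.88  85.95] [-1.6  0.1 -1.1] 0.087
(0.448, 0.121, 0.03, 86) -> [0.0019 0.0054 0.1162] -0.0009
(0.448, 0.121, 0.15, 86) -> [ 0.0037  0.0058 -0.0038] -0.0009
```

View pics/w5.png

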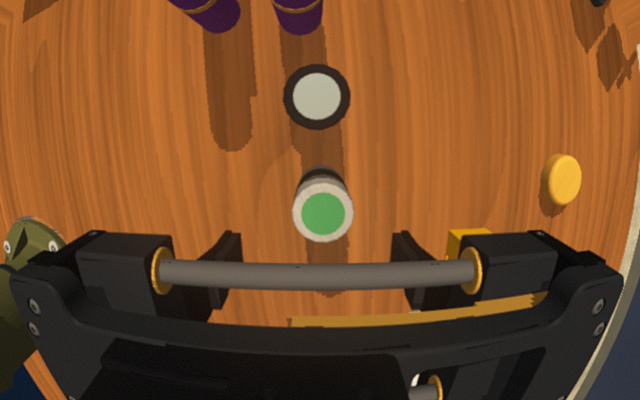

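The chrome eyepiece is at (323,210), about 5 mm right of the jaw centre, which agrees with the estimate. Descending and gripping.

Emit:
servo_tool(
  plan=[
    [[0.087,0.002,0.0055,0.02,0],[0.087,0.002,0.0055,0.05,0],[0.087,0.002,0.0055,0.08,0],[0.087,0.002,0.0055,0.105,0],[0.087,0.002,0.0055,0.116,0],[0.087,0.002,0.0055,0.116,0],[0.03,0.002,0.0055,0.116,0],[0.03,0.002,0.0055,0.116,0],[0.03,0.002,0.0055,0.116,0],[0.03,0.002,0.0055,0.116,0],[0.03,0.002,0.0055,0.116,0],[0.03,0.002,0.0055,0.116,0]],
  ],
  force=35,
)

```text
time_s: 16.12
tool_pos: [0.4507, 0.1218, 0.0336]
tool_rot: [179.6, -0.9, 86.0]
force: [-0.1, 0.0, -1.1]
grip_width: 0.055
```

Emit:
servo_tool(
  plan=[
    [[0.03,0,0,0,0],[0.03,0,0,0,0],[0.03,0,0,0,0],[0.03,0,0,0,0]],
  ],
)

```text
time_s: 16.45
tool_pos: [0.4503, 0.1217, 0.0338]
tool_rot: [179.7, -0.9, 85.9]
force: [-2.5, -1.2, 5.2]
grip_width: 0.0457
```

Run:
```python
from h import *
go((.448,.121,.16,86),(.554,-.246,.16,85.7),(.554,-.246,.127,85.7))
```

```text
16.45 [0.4503 0.1217 0.0338] [179.65  -0.91  85.95] [-2.5 -1.2  5.2] 0.0457
(0.448, 0.121, 0.16, 86) -> [ 0.0011 -0.0015 -0.1262] -0.0009
(0.554, -0.246, 0.16, 85.7) -> [-0.3574  0.1302 -0.1311] 0.0044
(0.554, -0.246, 0.127, 85.7) -> [-0.358   0.13   -0.0981] 0.0044
```

Emit:
servo_tool(
  plan=[
    [[0.03,0,0,-0.03,0],[0.03,0,0,-0.065,0],[0.03,0,0,-0.1,0],[0.03,-0.02,0.007,-0.13,0.004],[0.03,-0.055,0.02,-0.14,0.004],[0.03,-0.09,0.033,-0.14,0.004],[0.03,-0.125,0.046,-0.14,0.004],[0.03,-0.16,0.058,-0.14,0.004],[0.03,-0.195,0.071,-0.14,0.004],[0.03,-0.23,0.084,-0.14,0.004],[0.03,-0.265,0.097,-0.14,0.004],[0.03,-0.3,0.109,-0.14,0.004]],
  ],
)

```text
time_s: 17.45
tool_pos: [0.537, -0.1893, 0.1688]
tool_rot: [179.7, -0.9, 85.7]
force: [1.0, 0.6, -1.9]
grip_width: 0.0451
```

Run:
```python
from h import *
go((.554,-.246,.16,85.7),(.554,-.246,.13,85.7))
```

```text
17.45 [ 0.537  -0.1893  0.1688] [179.68  -0.91  85.72] [ 1.   0.6 -1.9] 0.0451
(0.554, -0.246, 0.16, 85.7) -> [-0.0554  0.0211  0.0081] 0.0003
(0.554, -0.246, 0.13, 85.7) -> [-0.0559  0.021   0.0381] 0.0003
```

Emit:
servo_tool(
  plan=[
    [[0.03,-0.03,0.012,0.004,0],[0.03,-0.05,0.02,0.008,0],[0.03,-0.0555,0.021,0.008,0],[0.03,-0.0555,0.021,0.015,0],[0.03,-0.0555,0.021,0.022,0],[0.03,-0.0555,0.021,0.028,0],[0.03,-0.0555,0.021,0.028,0]],
  ],
)

```text
time_s: 18.03
tool_pos: [0.553, -0.2433, 0.1381]
tool_rot: [179.8, -1.0, 85.9]
force: [-1.1, 0.3, -2.8]
grip_width: 0.0458
```

Run:
```python
from h import *
go((.554,-.246,.13,85.7))
s=snap('scene','s6');t=snap('top','t6')
for d in (t,s):
    C=cloud(d); deck(d,C)
    P=C[sel(C,.5,.6,-.3,-.19,.1,.135)]; print(P[:,2].min() if len(P) else 0,len(P))
cv2.imwrite('pics/c6.png',cv2.resize(s['image'][130:290,130:370,::-1],(780,520),interpolation=2))
```

```text
18.0333 [ 0.553  -0.2433  0.1381] [179.84  -1.    85.87] [-1.1  0.3 -2.8] 0.0458
(0.554, -0.246, 0.13, 85.7) -> [-0.0027  0.0012  0.0081] 0.003
plane [ 0.0041 -0.0089  0.0506] rail h 0.0403
rail (array([ 560. , -136.5]), array([177.8,  28.2]), 85.8)
0.10001295917012354 16
plane [-0.001  -0.0031  0.0553] rail h 0.0395
rail (array([ 560.6, -194.1]), array([294.6,  31.8]), 85.6)
0.10018359904574292 177
```

View pics/c6.png

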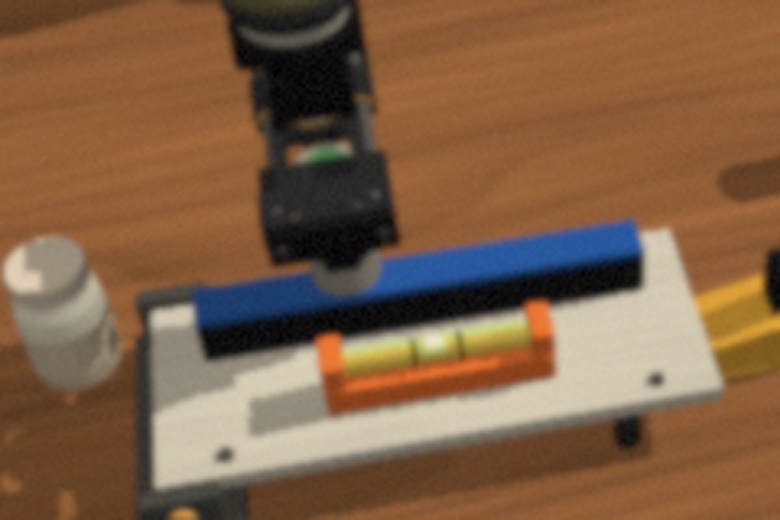

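The eyepiece is upright over the rail, about 8 mm up, and the bubble is still centred. Lowering and checking contact.

Emit:
servo_tool(
  plan=[
    [[0.03,0,0.0015,0.004,0.003],[0.03,0,0.0015,0.007,0.003],[0.03,0,0.0015,0.009,0.003],[0.03,0,0.0015,0.009,0.003],[0.03,0,0.0015,0.009,0.003]],
  ],
)

```text
time_s: 18.55
tool_pos: [0.5553, -0.2443, 0.1307]
tool_rot: [179.7, -0.9, 85.7]
force: [-0.7, 0.5, -2.0]
grip_width: 0.0449
```

Emit:
servo_tool(
  plan=[
    [[0.03,0,-0.001,0.001,0],[0.03,0,-0.001,0.002,0],[0.03,0,-0.001,0.002,0],[0.03,0,-0.001,0.002,0]],
  ],
)

```text
time_s: 18.88
tool_pos: [0.5545, -0.2443, 0.1297]
tool_rot: [179.7, -0.9, 85.7]
force: [-2.3, 0.7, 5.1]
grip_width: 0.0454
```

Force has gone from −2 to +5 N, so it's in contact. Opening and lifting straight up.

Emit:
servo_tool(
  plan=[
    [[0.05,0,0,-0.0005,0],[0.055,0,0,-0.0005,0],[0.065,0,0,-0.0005,0],[0.087,0,0,-0.0005,0],[0.087,0,0,-0.0005,0],[0.087,0,0,-0.03,0],[0.087,0,0,-0.07,0],[0.087,0,0,-0.1,0],[0.087,0,0,-0.12,0]],
  ],
)

```text
time_s: 19.63
tool_pos: [0.5549, -0.2464, 0.2534]
tool_rot: [179.5, -0.8, 85.7]
force: [1.0, -0.5, 0.4]
grip_width: 0.0861
```

Run:
```python
from h import *
go((.45,.204,.25,86),(.45,.204,.04,86))
t=snap('top','t7');s=snap('scene','s7')
for d in(t,s):
  C=cloud(d);k=deck(d,C); P=C[sel(C,.5,.6,-.29,-.2,.183,.2)]; print('eye',rect(P) if len(P)>5 else 0,len(P),P[:,2].mean())
  P=C[sel(C,.4,.5,.16,.26,.104,.13)]; print('bar',rect(P) if len(P)>5 else 0,len(P))
cv2.imwrite('pics/c7.png',cv2.resize(s['image'][130:290,130:370,::-1],(780,520),interpolation=2))
```

```text
19.6333 [ 0.5549 -0.2464  0.2534] [179.45  -0.81  85.66] [ 1.  -0.5  0.4] 0.0861
(0.45, 0.204, 0.25, 86) -> [ 0.4411 -0.1387  0.0083] -0.0059
(0.45, 0.204, 0.04, 86) -> [ 0.4381 -0.1408  0.2183] -0.0059
plane [-0.0016 -0.0036  0.0548] rail h 0.0399
rail (array([ 559.9, -135.8]), array([176.4,  28.2]), 85.7)
eye (array([ 554. , -235.8]), array([27.1, 43.8]), 84.5) 109 0.18984177317320597
bar (array([447.5, 203.2]), array([42.1, 41.9]), 89.5) 220
plane [ 0.0001 -0.0033  0.0545] rail h 0.0397
rail (array([ 560.3, -193.8]), array([294.8,  31.8]), 85.7)
eye (array([ 555.5, -243. ]), array([45.2, 45.9]), 88.8) 325 0.19022872933801824
bar (array([450.5, 203.8]), array([41.6, 43.1]), 56.9) 181
```

View pics/c7.png

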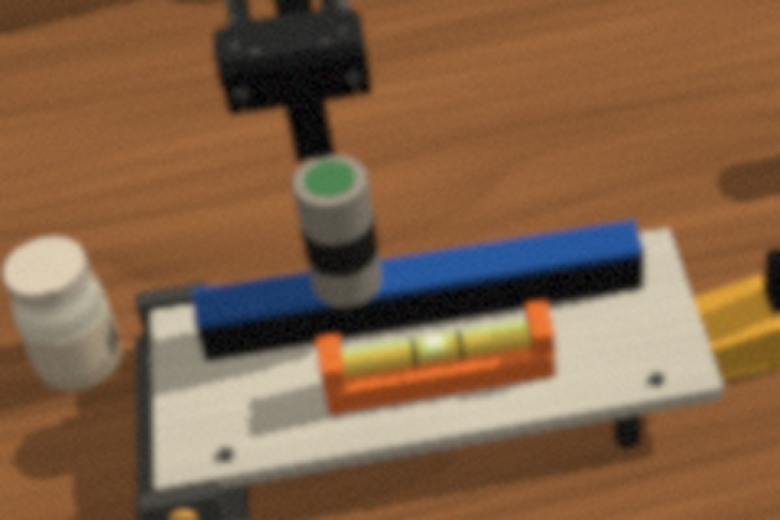

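The eyepiece stands centred on the rail, within about 1 mm across, and the bubble is centred. Barlow next.

Emit:
servo_tool(
  plan=[
    [[0.087,0.04,-0.0125,0.008,-0.005],[0.087,0.08,-0.025,0.008,-0.005],[0.087,0.12,-0.038,0.008,-0.005],[0.087,0.16,-0.05,0.008,-0.005],[0.087,0.2,-0.063,0.008,-0.005],[0.087,0.24,-0.076,0.008,-0.005],[0.087,0.28,-0.088,0.008,-0.005],[0.087,0.32,-0.1,0.008,-0.005],[0.087,0.36,-0.113,0.008,-0.005],[0.087,0.4,-0.126,0.008,-0.005],[0.087,0.435,-0.138,0.01,-0.005],[0.087,0.44,-0.14,0.03,-0.005]],
  ],
)

```text
time_s: 20.73
tool_pos: [0.4485, 0.2121, 0.2306]
tool_rot: [179.0, -1.0, 86.6]
force: [0.1, 0.5, 1.0]
grip_width: 0.0872
```

Run:
```python
from h import *
go((.449,.204,.16,86),(.449,.204,.04,86))
```

```text
20.7333 [0.4485 0.2121 0.2306] [178.98  -1.02  86.57] [0.1 0.5 1. ] 0.0872
(0.449, 0.204, 0.16, 86) -> [-0.0093 -0.0002  0.0705] 0.0099
(0.449, 0.204, 0.04, 86) -> [-0.0115 -0.0024  0.1905] 0.0099
```

Emit:
servo_tool(
  plan=[
    [[0.087,-0.009,0,0.03,0.01],[0.087,-0.009,0,0.06,0.01],[0.087,-0.01,-0.001,0.09,0.01],[0.087,-0.01,-0.001,0.12,0.01],[0.087,-0.011,-0.002,0.15,0.01],[0.087,-0.0115,-0.0025,0.175,0.01],[0.087,-0.0115,-0.0025,0.19,0.01],[0.087,-0.0115,-0.0025,0.19,0.01],[0.03,-0.0115,-0.0025,0.19,0.01],[0.03,-0.0115,-0.0025,0.19,0.01],[0.03,-0.0115,-0.0025,0.19,0.01],[0.03,-0.0115,-0.0025,0.19,0.01]],
  ],
)

```text
time_s: 21.73
tool_pos: [0.4498, 0.2042, 0.0417]
tool_rot: [178.9, -1.1, 86.0]
force: [-0.7, 0.4, 0.5]
grip_width: 0.0679
```

Emit:
servo_tool(
  plan=[
    [[0.03,0,0,0,0],[0.03,0,0,0,0],[0.03,0,0,0,0],[0.03,0,0,0,0],[0.03,0,0,0,0],[0.03,0,0,0,0]],
  ],
)

```text
time_s: 22.23
tool_pos: [0.4494, 0.2044, 0.0421]
tool_rot: [178.9, -1.0, 86.0]
force: [-2.8, -0.3, 6.4]
grip_width: 0.0436
```

Run:
```python
from h import *
go((.5617,-.144,.18,85.7),(.5617,-.144,.137,85.7))
```

```text
22.2333 [0.4494 0.2044 0.0421] [178.91  -1.02  85.99] [-2.8 -0.3  6.4] 0.0436
(0.5617, -0.144, 0.18, 85.7) -> [-0.3372  0.1391 -0.1413] 0.0051
(0.5617, -0.144, 0.137, 85.7) -> [-0.3379  0.1383 -0.0983] 0.0051
```

Emit:
servo_tool(
  plan=[
    [[0.03,0,0,-0.03,0],[0.03,0,0,-0.065,0],[0.03,0,0,-0.1,0],[0.03,-0.02,0.008,-0.135,0.005],[0.03,-0.055,0.023,-0.143,0.005],[0.03,-0.09,0.037,-0.143,0.005],[0.03,-0.125,0.052,-0.143,0.005],[0.03,-0.16,0.066,-0.143,0.005],[0.03,-0.195,0.08,-0.143,0.005],[0.03,-0.23,0.095,-0.143,0.005],[0.03,-0.265,0.109,-0.143,0.005],[0.03,-0.295,0.122,-0.143,0.005]],
  ],
)

```text
time_s: 23.23
tool_pos: [0.5472, -0.104, 0.1814]
tool_rot: [179.0, -1.0, 85.6]
force: [1.8, -0.5, -1.5]
grip_width: 0.0436
```

Run:
```python
from h import *
go((.562,-.144,.18,85.7),(.562,-.144,.144,85.7))
```

```text
23.2333 [ 0.5472 -0.104   0.1814] [178.97  -0.98  85.6 ] [ 1.8 -0.5 -1.5] 0.0436
(0.562, -0.144, 0.18, 85.7) -> [-0.0388  0.0178  0.0011] -0.0018
(0.562, -0.144, 0.144, 85.7) -> [-0.0394  0.0171  0.0371] -0.0018
```

Emit:
servo_tool(
  plan=[
    [[0.03,-0.02,0.01,0,-0.002],[0.03,-0.036,0.016,0.002,-0.002],[0.03,-0.039,0.0175,0.008,-0.002],[0.03,-0.039,0.0175,0.016,-0.002],[0.03,-0.039,0.017,0.024,-0.002],[0.03,-0.039,0.017,0.032,-0.002],[0.03,-0.039,0.017,0.037,-0.002],[0.03,-0.039,0.017,0.037,-0.002],[0.03,-0.039,0.017,0.037,-0.002]],
  ],
)

```text
time_s: 23.98
tool_pos: [0.5616, -0.1426, 0.1438]
tool_rot: [179.0, -1.0, 85.8]
force: [0.6, 0.4, -1.2]
grip_width: 0.0437
```

Run:
```python
from h import *
go((.562,-.144,.138,85.7))
t=snap('top','t8');s=snap('scene','s8')
for d in(t,s):
  C=cloud(d);k=deck(d,C)
cv2.imwrite('pics/c8.png',cv2.resize(s['image'][130:290,130:370,::-1],(780,520),interpolation=2))
```

```text
23.9833 [ 0.5616 -0.1426  0.1438] [179.01  -0.98  85.79] [ 0.6  0.4 -1.2] 0.0437
(0.562, -0.144, 0.138, 85.7) -> [-0.0015  0.0004  0.0058] 0.0016
plane [-0.0024 -0.0027  0.0555] rail h 0.0399
rail (array([ 555.2, -195.4]), array([296. ,  27.6]), 85.7)
plane [ 0.0022 -0.003   0.0532] rail h 0.0398
rail (array([ 564.2, -194.2]), array([295. ,  38.5]), 86.2)
```

View pics/c8.png

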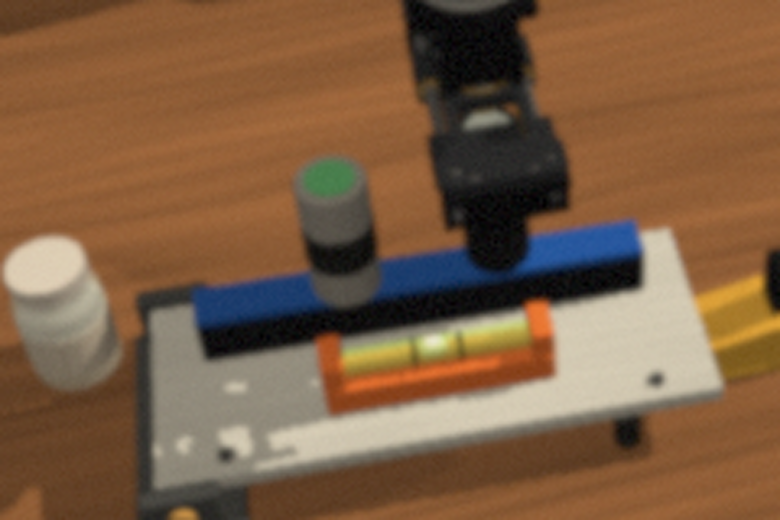

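The Barlow is over the rail, about 6 mm up. Lowering.

Emit:
servo_tool(
  plan=[
    [[0.03,0,0.0005,0.003,0],[0.03,0,0.0005,0.005,0],[0.03,0,0.0005,0.0065,0],[0.03,0,0.0005,0.0075,0],[0.03,0,0.0005,0.0075,0]],
  ],
)

```text
time_s: 24.5
tool_pos: [0.5629, -0.1432, 0.1377]
tool_rot: [178.9, -0.9, 85.7]
force: [-1.2, 0.1, 2.0]
grip_width: 0.0435
```

Emit:
servo_tool(
  plan=[
    [[0.03,0,-0.0005,0.0005,0],[0.05,0,-0.0005,0.0005,0],[0.055,0,-0.0005,0.0005,0],[0.065,0,-0.0005,0.0005,0],[0.087,0,-0.0005,0,0],[0.087,0,-0.0005,0,0],[0.087,0,-0.0005,-0.03,0],[0.087,0,0,-0.07,0],[0.087,0,0,-0.11,0],[0.087,0,0,-0.14,0],[0.087,0,-0.04,-0.16,0],[0.087,0,-0.08,-0.16,0]],
  ],
)

```text
time_s: 25.5
tool_pos: [0.4836, -0.1394, 0.2996]
tool_rot: [178.5, -1.0, 85.9]
force: [-1.1, -0.3, 1.5]
grip_width: 0.0868
```

Emit:
servo_tool(
  plan=[
    [[0.087,0,-0.03,0,0],[0.087,0,-0.05,0,0],[0.087,0,-0.05,0,0],[0.087,0,-0.05,0,0],[0.087,0,-0.05,0,0],[0.087,0,-0.05,0,0],[0.087,0,-0.05,0,0],[0.087,0,-0.05,0,0],[0.087,0,-0.05,0,0],[0.087,0,-0.05,0,0],[0.087,0,-0.05,0,0],[0.087,0,-0.05,0,0]],
  ],
)

```text
time_s: 26.5
tool_pos: [0.4339, -0.1358, 0.2983]
tool_rot: [178.6, -1.0, 85.9]
force: [0.6, 0.2, -0.1]
grip_width: 0.0868
```

Run:
```python
from h import *
state()
t=snap('top','t9');s=snap('scene','s9')
for d in(t,s):
  C=cloud(d);k=deck(d,C); print('slope',k[1]*.997+k[0]*.075)
  for n,y0,y1,z in(('eye',-.29,-.2,.183),('bar',-.19,-.1,.198)):
    P=C[sel(C,.5,.61,y0,y1,z,.22)]; print(n,rect(P) if len(P)>5 else 0,len(P),P[:,2].mean())
  P=C[sel(C,.55,.68,-.02,.12,.07,.1)]; print('post',rect(P) if len(P)>5 else 0,len(P))
im=np.zeros((600,800,3),np.uint8)
im[:400,:600]=cv2.resize(s['image'][130:290,130:370,::-1],(600,400),interpolation=2)
im[400:,:600]=cv2.resize(t['image'][150:230,250:490,::-1],(600,200),interpolation=2); cv2.imwrite('pics/c9.png',im)
```

```text
26.5 [ 0.4339 -0.1358  0.2983] [178.55  -1.01  85.89] [ 0.6  0.2 -0.1] 0.0868
plane [-0.0017 -0.0035  0.055 ] rail h 0.0396
rail (array([ 555.3, -194.6]), array([294.4,  27.7]), 85.7)
slope -0.003632989881560019
eye (array([ 552.8, -244. ]), array([44.5, 43.3]), 67.8) 276 0.1902538643506558
bar (array([ 562., -143.]), array([42.7, 41.4]), 45.7) 253 0.20465494023804884
post (array([611.3,  45.3]), array([23.7, 26.2]), 87.3) 94
plane [ 0.0022 -0.0032  0.0532] rail h 0.04
rail (array([ 562.6, -194.9]), array([296.8,  36.4]), 86.1)
slope -0.0030447302335426334
eye (array([ 556.3, -242.3]), array([44.1, 45.8]), 55.1) 323 0.1902368072454919
bar (array([ 565.6, -142.2]), array([40.7, 44.6]), 75.3) 286 0.2047216823494973
post (array([614.6,  46.5]), array([24.9, 27.9]), 86.5) 150
```

View pics/c9.png

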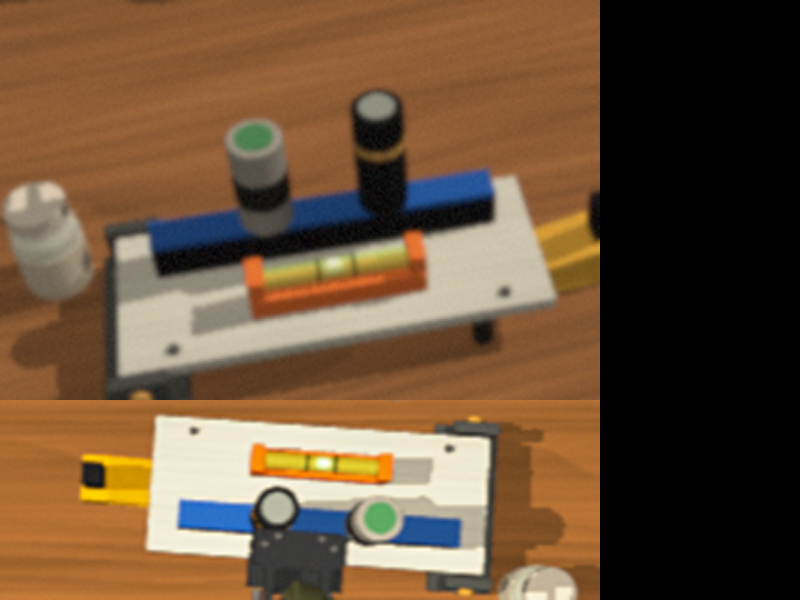

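```bash
python3 -c "from h import *;print(env.sign_off())"
```

```text
the job is handed in; nothing more can be done
None
```

I set the level on the bare strip and pushed the wedge under the low end until the bubble was centred, then let go. After that I stood the eyepiece and the Barlow on the blue rail. I saw no collimator or spacer on the shelf. The blue cylinder at the far side is 120 mm tall with a black band, so I did not take it for the spacer. The job was handed in at about 26 s.

What the last checks showed, with the gripper clear of everything:
- **Level:** the bubble is between the lines in both views. The deck slope measured about -0.003 rad, which puts the bubble roughly 2 mm towards the hinge, within the 6 mm allowed.
- **Wedge:** it is still under the foot bar, within about 1 mm of where I released it.
- **Eyepiece:** it stands upright, about 1 mm or less from the rail's centre line.
- **Barlow:** it stands upright, and the two cameras disagree slightly on how far it is off centre: about 1 mm in one and 3 mm in the other. I left it there.
- **Left alone:** I did not touch the dust cap, the jar or the purple look-alikes.

No knock to the wedge or slackening of the grip was noticed. No check failed.

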